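Putting away after the filtration practical

ROBOT

A 7-joint arm with a two-finger parallel gripper is mounted at the origin on the work surface. World frame = base frame: x ahead of the robot, y to its left, z up, the work surface at z = 0. Lengths are in m, angles in rad, forces in N, time in s.
With the tool pointing down it reaches from about 0.4 to 0.85 m from the base axis. Payload 10.4 kg.
Tool frame: the origin (TCP) lies at the very end of the fingers, on their centre line; the grasp point (between the pads) lies 19 mm behind it (grip_point_offset is the distance from the TCP to the grasp point, in m); z points along the fingers, y is the line along which they close (so a half turn about z gives the same grasp; the last joint's range is limited). The gripper opens to 87 mm and grips with 3 to 60 N. Pads are 19 mm wide; open, the fingers measure 117 mm over their backs; the gripper's body (75 mm by 190 mm) begins 51 mm behind the grasp point.
Start: joints at [-0.023, 0.332, -0.065, 1.46, 0.022, 1.35, -0.088], TCP at [0.625, 0, 0.223] pointing down, gripper open.
Joint ranges: [-2.6, 2.6], [-0.5, 2.12], [-1.47, 1.34], [0.16, 2.42], [-1.27, 4.41], [0.06, 2.06], [-2.6, 2.6]. Speed limits (rad/s): [2.22, 2.22, 2.79, 2.79, 3.14, 3.14, 3.14].

INTERFACE

Orientations are given as a unit quaternion [x, y, z, w].
In Python, from bench import * gives the robot as it stands.
- The arm moves only by the tool play_rows, never from a script. Its argument "increments" is text: rows parted by semicolons, each of 7 numbers parted by spaces: the turn, a rotation vector about the tool's x, y, z in rad, then the shift along the tool's x, y, z in m, then the opening, from 0 (shut) to 1 (fully open). A call has 1 to 8 rows; each row is the pose to reach, as a shift and turn from the pose commanded when the call began, along the tool's axes at that moment; what a row does not reach only later rows make up. A row lasts 1/10 s, in which the tool goes at most 50 mm and 8.59 degrees, less where a joint would pass 70% of its speed; a pose out of reach is approached as far as the arm can. A call with a gripper value outside its range is refused whole. The fingers move at their own pace and stop on an object; "grip_force" is the grip in N (left out, the last holds). Time passes only in rows, so rows that repeat a pose let the fingers close. It gives the time, the measured TCP pose, the force, the opening and the grip force at its end, in the units of the state.
- read_state(): the state, without advancing time (a new reading comes with each control period).
- camera(name): name is "scene" or "side" or "wrist"; returns a dict with "color" (480x640x3 uint8, red, green, blue), "fx", "fy", "cx", "cy" (pixels), "k1" (the pictures are not rectified: a ray, as slopes to the right and down, at radius r is drawn at 1 + k1 r^2 times it, then the intrinsics apply), "camera_from_world" (4x4, takes a point from world to camera coordinates); the wrist camera has in their place "mount" (4x4, takes a point from camera to tool coordinates, whose origin is the TCP and whose axes are the flange's). Camera axes: x right, y down, z forward; pixel columns grow to the right and rows downward; lengths in m; the calibration is good to about 2 mm. A picture is of the moment at which its call begins: read the wrist's pose just before it. There is no depth.
- close_job(): hands the job in; it is judged then, once.
The state is a dict: "time": time; "joint_positions": joint angles; "joint_vel": joint speeds; "joint_torque": joint torques, N m; "ee_pos": TCP position; "eef_rot": TCP orientation; "ft_force": force on the tool from outside, world axes, zero at the start; "torque": the same for the moment, N m; "width": finger opening in m; "grip_force": force on a finger pad.
Only numpy, scipy, OpenCV 4.12 (cv2) and the standard library are available. Lean on these libraries where they do the work, as an engineer would, in place of code of your own. Each camera call takes 0.05 s, during which the arm holds its last target. There are 200 camera calls.

TASK

Clear up after the filtration practical: stand the two small reagent jars in the blue tray and the two red-brown rubber stoppers in the white tray, one to each bay (either bay will do), and stand the brass weight in the small wooden tray. Everything must end upright on its tray's floor, the same way up as it is now, set down and not dropped. Leave the conical flask with the green cap standing where it is.

Things in the scene. Friction and masses are not known exactly. Their poses are not given: they have to be found in the camera images.
- white_jar: small white plastic reagent jar with a blue cap and paper label, round: body 44 mm diameter and 60 mm high, cap 40 mm diameter on top, 80 mm high in all, about 120 g. Stands upright on the bench; origin: centre of its underside, z up through its top.
- amber_jar: small brown (amber) reagent jar with a white cap and paper label, the same shape: body 44 mm diameter and 60 mm high, cap 40 mm diameter, 80 mm high in all, about 150 g. Stands upright on the bench; origin: centre of its underside, z up through its top.
- big_stopper: large red-brown rubber stopper, a slightly tapered round plug standing narrow end down: 37 mm diameter at the bottom, 42 mm at the top, 42 mm high, about 60 g. Stands upright on the bench; origin: centre of its underside, z up through its top.
- small_stopper: small red-brown rubber stopper, standing narrow end down: 25 mm diameter at the bottom, 29 mm at the top, 36 mm high, about 30 g. Stands upright on the bench; origin: centre of its underside, z up through its top.
- weight: 200 g brass balance weight: round body 31 mm diameter and 32 mm high, above it a thin neck and a knob of 20 mm diameter at the top, 50 mm high in all. Stands upright on the bench; origin: centre of its underside, z up through its top.
- jar_tray: blue plastic tray for the jars, fixed to the bench, outside 80 x 156 mm, 14 mm high, walls, floor and divider 4 mm thick; a cross divider in the middle of its length makes two square bays, each about 72 x 72 mm inside, centred at y = +38 mm and y = -38 mm in its own frame. Origin: centre of its underside; own y runs along its length, z up; its inner floor is at z = 4 mm.
- stopper_tray: white plastic tray for the stoppers, fixed to the bench, outside 80 x 156 mm, 14 mm high, walls, floor and divider 4 mm thick; a cross divider in the middle of its length makes two square bays, each about 72 x 72 mm inside, centred at y = +38 mm and y = -38 mm in its own frame. Origin: centre of its underside; own y runs along its length, z up; its inner floor is at z = 4 mm.
- weight_tray: small square tray of pale wood with a green lining, for the weight, fixed to the bench, outside 68 x 68 mm, 14 mm high, walls and floor 4 mm thick, one bay 60 x 60 mm inside. Origin: centre of its underside; z up; its inner floor is at z = 4 mm.
- flask: conical glass flask with a green cap, standing loose among the things to sort, not to be moved: 64 mm diameter at the foot, 33 mm at the cap, 100 mm high. Origin: centre of its underside, z up. Equipment up to 0.23 m tall stands at the back, over 0.70 m ahead of the robot; a yellow cap, a glass dish and a spatula, all under 25 mm high, lie about the trays and need not be sorted.
Not all that is in view belongs to the job. Of the things like the weight, leave any that is grey or pink; of the rest the smaller one is meant.

How it is judged:
At the end, for the whole second after the job is handed in: Jars in the blue tray and stoppers in the white tray, one to each bay; weight in the wooden tray. Each origin within 24 mm of its bay centre along both tray axes and 5 mm of the tray floor in height, within 0.15 rad of upright, slower than 0.02 m/s (x of white_jar in the frame of jar_tray between -0.024 and 0.024 m and z of white_jar in the frame of jar_tray between -0.001 and 0.009 m and angle between each of white_jar, amber_jar, big_stopper, small_stopper, weight's own z axis and vertical below 0.15 rad and linear speed of each of white_jar, amber_jar, big_stopper, small_stopper, weight below 0.02 m/s and x of amber_jar in the frame of jar_tray between -0.024 and 0.024 m and z of amber_jar in the frame of jar_tray between -0.001 and 0.009 m and ((y of white_jar in the frame of jar_tray between 0.014 and 0.062 m and y of amber_jar in the frame of jar_tray between -0.062 and -0.014 m) or (y of white_jar in the frame of jar_tray between -0.062 and -0.014 m and y of amber_jar in the frame of jar_tray between 0.014 and 0.062 m)) and x of big_stopper in the frame of stopper_tray between -0.024 and 0.024 m and z of big_stopper in the frame of stopper_tray between -0.001 and 0.009 m and x of small_stopper in the frame of stopper_tray between -0.024 and 0.024 m and z of small_stopper in the frame of stopper_tray between -0.001 and 0.009 m and ((y of big_stopper in the frame of stopper_tray between 0.014 and 0.062 m and y of small_stopper in the frame of stopper_tray between -0.062 and -0.014 m) or (y of big_stopper in the frame of stopper_tray between -0.062 and -0.014 m and y of small_stopper in the frame of stopper_tray between 0.014 and 0.062 m)) and x of weight in the frame of weight_tray between -0.024 and 0.024 m and z of weight in the frame of weight_tray between -0.001 and 0.009 m and y of weight in the frame of weight_tray between -0.024 and 0.024 m); the robot touches nothing.
It fails at once if the flask is moved by more than 25 mm or tipped by more than 0.3 rad (distance of flask from where it was at the start of the episode above 0.025 m or angle between flask's own z axis and vertical above 0.3 rad).
It fails at once if a thing to be sorted is dropped or thrown (moves faster than 0.75 m/s while the fingers do not touch it, as after a fall of about 30 mm) ((contact force between the fingers and white_jar below 0.05 N and linear speed of white_jar above 0.75 m/s) or (contact force between the fingers and amber_jar below 0.05 N and linear speed of amber_jar above 0.75 m/s) or (contact force between the fingers and big_stopper below 0.05 N and linear speed of big_stopper above 0.75 m/s) or (contact force between the fingers and small_stopper below 0.05 N and linear speed of small_stopper above 0.75 m/s) or (contact force between the fingers and weight below 0.05 N and linear speed of weight above 0.75 m/s)).
It also fails if it takes over 120 s, if anything falls off the work surface, if the arm or the gripper's body presses on something with over 40 N, if the wrist force passes 120 N, or if a joint passes its speed limit or range.

## Working session

There is one attempt and no reset: what is moved stays moved. The work goes in short steps, Python scripts to look and compute and a tool call to move; the robot and the scene stay as the last step left them, time stands still between calls to the robot, and variables do not carry over. Pictures are saved under pics/ and viewed, at most 14 in all, crops included, and the job is handed in when it is done.

Besides the shell and the picture viewer there is one more tool, called after "Emit:" by a JSON object that holds its "method" and its "body", one argument or row to a line. play_rows: Moves the arm, as the interface text tells. Its arguments: {"type":"object","properties":{"increments":{"type":"string"},"grip_force":{"type":"number"}},"required":["increments"]}

```bash
mkdir -p pics; ls; python3 - <<'E'
from bench import *
import cv2,pickle
s=read_state();print(s)
d={}
for n in("scene","side","wrist"):
    c=camera(n);d[n]=c;cv2.imwrite(f"pics/{n}0.png",c["color"][:,:,::-1]);print(n,{k:v for k,v in c.items() if k!="color"})
d['state']=s
pickle.dump(d,open("v0.pkl","wb"))
E
```

```text
pics
{'time': 0.0, 'joint_positions': array([-0.02265225,  0.33285191, -0.0647019 ,  1.46095015,  0.02160644,
        1.34989025, -0.0885118 ]), 'joint_vel': array([-0.00073164,  0.00018374,  0.00107262,  0.00047789,  0.00083913,
        0.00091966, -0.00033499]), 'joint_torque': array([-1.20520472e-04, -6.23245955e+01,  2.44190963e-02, -3.89891267e+01,
       -6.13984605e-02,  3.97891912e-02,  1.87085252e-04]), 'ee_pos': array([6.24611788e-01, 2.55673957e-05, 2.21762195e-01]), 'eef_rot': array([ 7.07083686e-01,  7.07129527e-01, -5.20952411e-04, -4.70459722e-04]), 'ft_force': array([ 0.46474828,  0.28021065, -0.72143822]), 'torque': array([-0.05571114, -0.01530233,  0.04203998]), 'grip_force': 0.0, 'width': 0.08685779312658241}
scene {'fx': 545.9370335588683, 'fy': 545.9370335588683, 'cx': 321.452352356974, 'cy': 236.78115299463022, 'k1': -0.09571129427699904, 'camera_from_world': array([[-0.29760854,  0.95465084,  0.00842241,  0.13288123],
       [ 0.62106808,  0.20030054, -0.75772959, -0.25394548],
       [-0.7250542 , -0.22027591, -0.65251431,  1.33573327],
       [ 0.        ,  0
[... 232 characters left out ...]
 -0.01879018, -0.31934213],
       [-0.44396408, -0.38915283, -0.80712822,  0.2477547 ],
       [ 0.58567514,  0.55569206, -0.59007708,  0.58022783],
       [ 0.        ,  0.        ,  0.        ,  1.        ]])}
wrist {'fx': 401.7615876302866, 'fy': 401.7615876302866, 'cx': 318.7768199733129, 'cy': 240.63076077901184, 'k1': -0.062460793453758136, 'mount': array([[ 2.59831817e-06, -9.68938648e-01, -2.47301227e-01,
         6.79160874e-02],
       [ 9.99999482e-01,  2.54223696e-04, -9.85554541e-04,
        -4.65243871e-04],
       [ 1.01781172e-03, -2.47301096e-01,  9.68938146e-01,
        -1.62045763e-01],
       [ 0.00000000e+00,  0.00000000e+00,  0.00000000e+00,
         1.00000000e+00]])}
```

View pics/scene0.png

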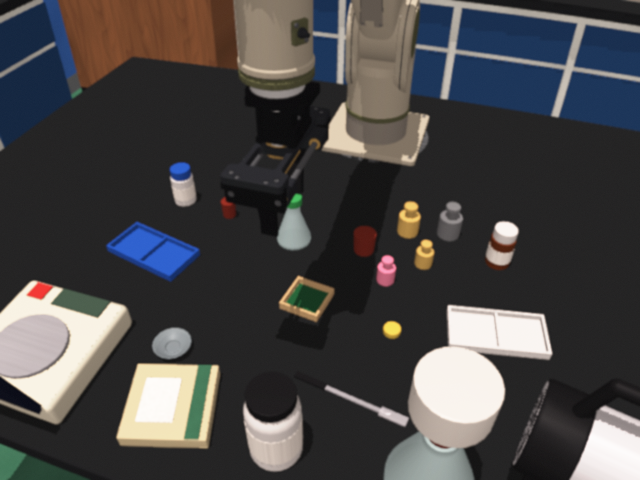

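View pics/side0.png

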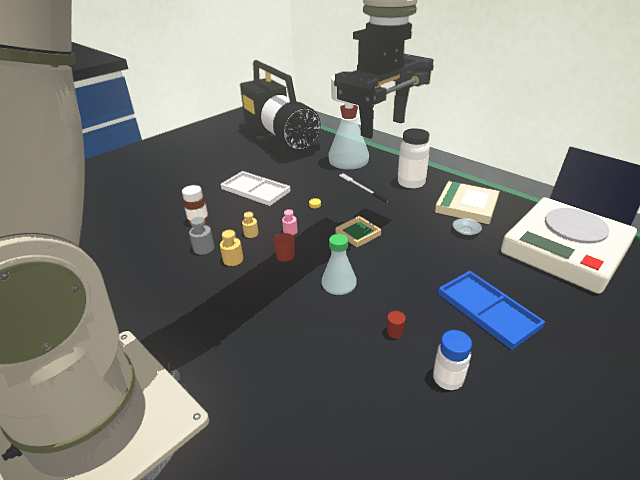

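View pics/wrist0.png

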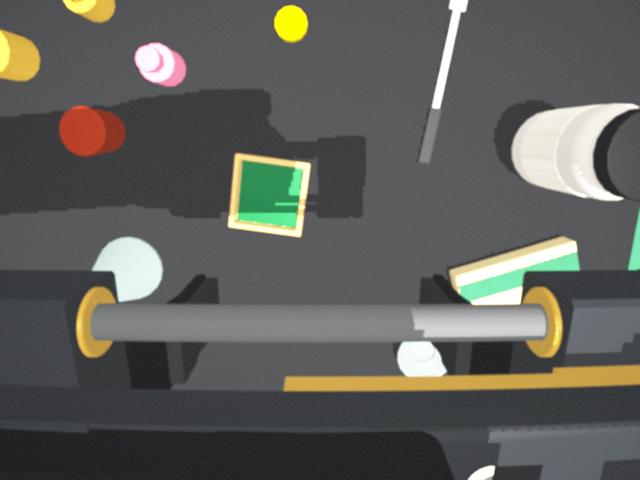

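```bash
cat > lib.py <<'E'
import numpy as np,cv2,pickle
def dist(c): return np.array([c["k1"],0,0,0,0.])
def K(c): return np.array([[c["fx"],0,c["cx"]],[0,c["fy"],c["cy"]],[0,0,1]])
def wrist_cfw(c,s):
    from scipy.spatial.transform import Rotation as R
    T=np.eye(4);T[:3,:3]=R.from_quat(s["eef_rot"]).as_matrix();T[:3,3]=s["ee_pos"]
    return np.linalg.inv(T@c["mount"])
def ray(c,uv):
    M=c["camera_from_world"]
    p=cv2.undistortPoints(np.array([[uv]],float),K(c),dist(c))[0,0]
    return -M[:3,:3].T@M[:3,3], M[:3,:3].T@np.array([p[0],p[1],1])
def on_z(c,uv,z):
    o,d=ray(c,uv);return o+d*(z-o[2])/d[2]
def tri(obs):
    A=np.zeros((3,3));b=np.zeros(3);rs=[ray(*x) for x in obs]
    for o,d in rs:
        d=d/np.linalg.norm(d);P=np.eye(3)-np.outer(d,d);A+=P;b+=P@o
    X=np.linalg.solve(A,b)
    return X,[round(1000*np.linalg.norm(np.cross(X-o,d/np.linalg.norm(d))),1) for o,d in rs]
def proj(c,X):
    M=c["camera_from_world"]
    r=cv2.Rodrigues(M[:3,:3])[0]
    return cv2.projectPoints(np.array(X,float).reshape(-1,1,3),r,M[:3,3],K(c),dist(c))[0][:,0]
def crop(im,x0,y0,w,h,k,fn):
    o=cv2.resize(im[y0:y0+h,x0:x0+w,::-1],None,fx=k,fy=k,interpolation=cv2.INTER_CUBIC)
    for x in range((x0+19)//20*20,x0+w,20): cv2.line(o,(int((x-x0)*k),0),(int((x-x0)*k),8),(255,255,255),1);cv2.putText(o,str(x),(int((x-x0)*k),20),0,.4,(255,255,255),1)
    for y in range((y0+19)//20*20,y0+h,20): cv2.line(o,(0,int((y-y0)*k)),(8,int((y-y0)*k)),(255,255,255),1);cv2.putText(o,str(y),(9,int((y-y0)*k)+4),0,.4,(255,255,255),1)
    cv2.imwrite(fn,o)
E
python3 - <<'E'
from lib import *
d=pickle.load(open("v0.pkl","rb"))
crop(d["scene"]["color"],100,155,260,180,3,"pics/c1.png")
crop(d["scene"]["color"],345,190,220,175,3.4,"pics/c2.png")
crop(d["side"]["color"],165,165,230,150,3.4,"pics/c3.png")
crop(d["side"]["color"],370,255,190,145,4,"pics/c4.png")
E
```

```text
(no output)
```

View pics/c1.png

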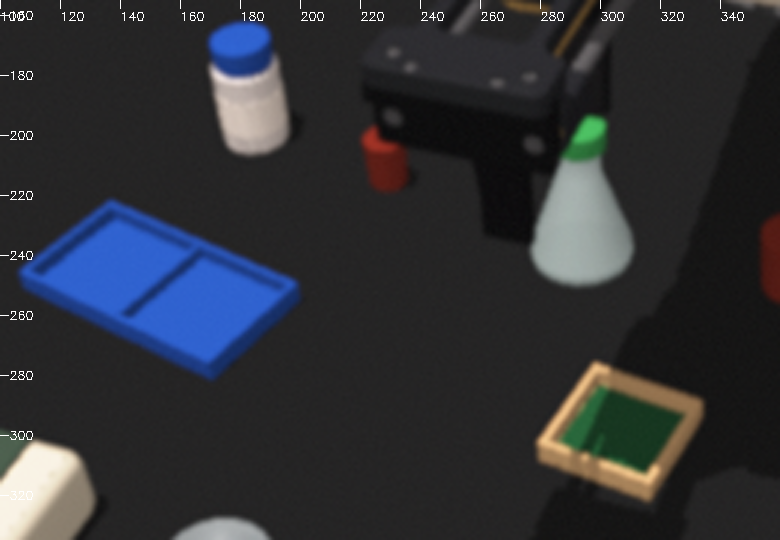

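View pics/c2.png

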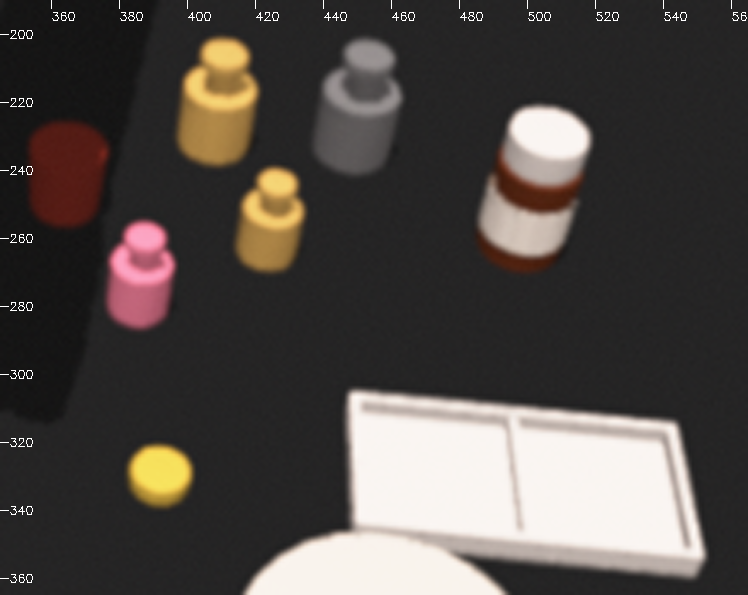

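View pics/c3.png

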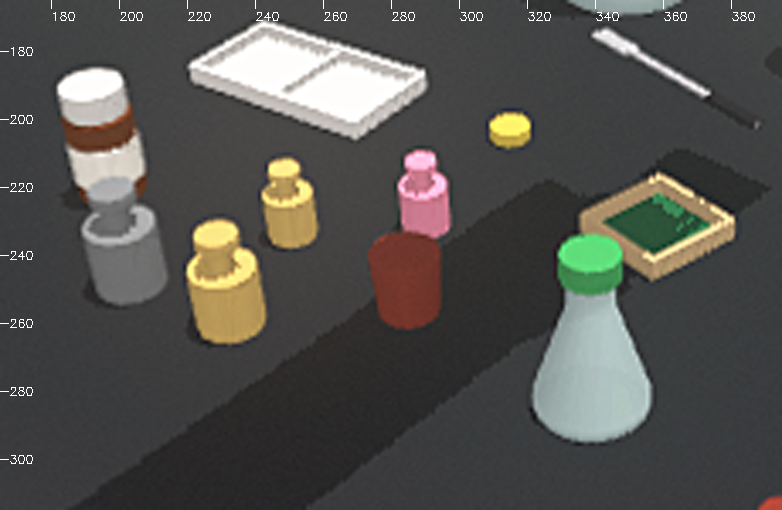

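View pics/c4.png

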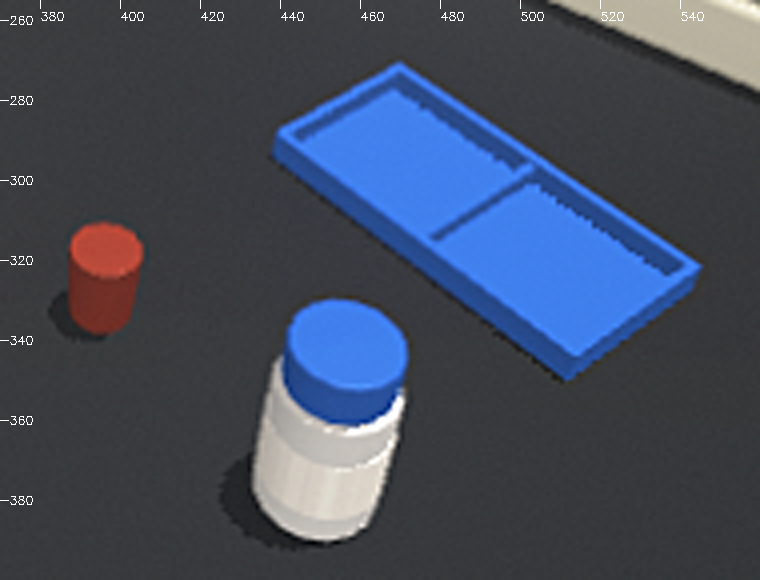

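```bash
cat > m.py <<'E'
from lib import *
np.set_printoptions(precision=4,suppress=True)
d=pickle.load(open("v0.pkl","rb"));S=d["scene"];Q=d["side"]
f=lambda p,x0,y0,k:((p[0]+.5)/k-.5+x0,(p[1]+.5)/k-.5+y0)
c1=lambda p:(S,f(p,100,155,3));c2=lambda p:(S,f(p,345,190,3.4));c3=lambda p:(Q,f(p,165,165,3.4));c4=lambda p:(Q,f(p,370,255,4))
for n,a,b in[("white_jar",c1((241,40)),c4((347,344))),("amber",c2((549,132)),c3((91,86))),("weight",c2((277,182)),c3((284,168))),
 ("big_brass",c2((225,55)),c3((215,236))),("grey",c2((370,55)),c3((111,192))),("pink",c2((145,238)),c3((420,160))),
 ("big_st",c2((69,138)),c3((405,249))),("small_st",c1((384,139)),c4((106,250))),("flask",c1((586,128)),c3((590,252)))]:
    X,e=tri([a,b]);print(n,X,e)
T=dict(blue=([c1(p) for p in[(111,199),(299,286),(211,362),(20,270)]],[c4(p) for p in[(400,62),(701,266),(570,358),(278,132)]]),
white=([c2(p) for p in[(348,390),(677,422),(705,555),(353,527)]],[c3(p) for p in[(263,22),(427,72),(356,126),(191,67)]]),
wood=([c1(p) for p in[(596,361),(703,401),(651,488),(538,441)]],[c3(p) for p in[(658,172),(735,225),(653,267),(581,215)]]))
for n,(a,b) in T.items():
    for nm,l in(("sc",a),("si",b)):
        P=np.array([on_z(c,u,.014)[:2] for c,u in l]);print(n,nm,P.mean(0),"sides",[round(float(np.linalg.norm(P[i]-P[(i+1)%4])),4) for i in range(4)],"yaw",[round(float(np.degrees(np.arctan2(*(P[(i+1)%4]-P[i])[::-1])))%180,1) for i in range(4)],P.round(3).tolist())
    # tray centre height from two views of the corner mean
    pr=[tri([(c,np.mean([u for _,u in l],0)) for l in(a,b) for c in[l[0][0]]])]
    print("  centre tri",pr[0])
E
python3 m.py
```

```text
white_jar [ 0.386  -0.3126  0.0785] [np.float64(0.6), np.float64(0.6)]
amber [0.3804 0.315  0.0787] [np.float64(0.3), np.float64(0.3)]
weight [0.4267 0.1858 0.0492] [np.float64(0.3), np.float64(0.3)]
big_brass [0.3456 0.1426 0.0622] [np.float64(0.4), np.float64(0.4)]
grey [0.3286 0.2185 0.0673] [np.float64(0.4), np.float64(0.4)]
pink [0.4879 0.1299 0.0486] [np.float64(0.9), np.float64(0.9)]
big_st [0.4218 0.0736 0.0453] [np.float64(0.5), np.float64(0.5)]
small_st [ 0.4043 -0.2048  0.0347] [np.float64(0.9), np.float64(0.9)]
flask [ 0.4341 -0.055   0.0981] [np.float64(1.1), np.float64(1.1)]
blue sc [ 0.5504 -0.2928] sides [0.16, 0.0771, 0.1574, 0.0801] yaw [76.3, 165.9, 77.4, 167.8] [[0.493, -0.362], [0.531, -0.206], [0.606, -0.225], [0.572, -0.378]]
blue si [ 0.5493 -0.2919] sides [0.1559, 0.0818, 0.1542, 0.0797] yaw [77.0, 166.6, 76.2, 167.8] [[0.606, -0.225], [0.571, -0.377], [0.492, -0.358], [0.528, -0.208]]
  centre tri (array([ 0.5493, -0.2945,  0.0108]), [np.float64(1.7), np.float64(1.7)])
white sc [0.5542 0.3259] sides [0.1586, 0.08, 0.159, 0.0839] yaw [99.6, 9.4, 101.0, 9.2] [[0.527, 0.241], [0.5, 0.397], [0.579, 0.411], [0.61, 0.255]]
white si [0.5525 0.3234] sides [0.1553, 0.0848, 0.1563, 0.0805] yaw [100.5, 12.3, 99.0, 11.8] [[0.579, 0.408], [0.607, 0.256], [0.524, 0.238], [0.5, 0.392]]
  centre tri (array([0.5544, 0.3255, 0.0118]), [np.float64(1.0), np.float64(1.0)])
wood sc [0.5769 0.0154] sides [0.0685, 0.0703, 0.0703, 0.0691] yaw [80.1, 173.2, 79.2, 171.8] [[0.537, -0.014], [0.548, 0.054], [0.618, 0.045], [0.605, -0.024]]
wood si [0.5732 0.0139] sides [0.0746, 0.0666, 0.0689, 0.0688] yaw [78.5, 171.4, 79.9, 176.1] [[0.614, 0.047], [0.599, -0.026], [0.534, -0.016], [0.546, 0.051]]
  centre tri (array([0.5754, 0.0152, 0.0114]), [np.float64(0.3), np.float64(0.3)])
```

Candidates for the weight, in scene-view pixels, are the larger brass (409,220), smaller brass (425,255), grey (450,222) and pink (386,271). The smaller brass one is meant, because grey and pink are excluded. The crop confirms it, and its measured top is at z = 49 mm, against 62 mm for the other brass. The other measured heights fit too: jars 79 mm, stoppers 45 and 35 mm, tray sides about 156 x 80 mm. I'll fetch the weight first.

Emit:
{"method": "play_rows", "body": {
  "increments": "0 0 0 0.186 -0.198 0.1 0.75;0 0 0 0.186 -0.198 0.1 0.75;0 0 0 0.186 -0.198 0.1 0.75;0 0 0 0.186 -0.198 0.1 0.75;0 0 0 0.186 -0.198 0.1 0.75;0 0 0 0.186 -0.198 0.1 0.75;0 0 0 0.186 -0.198 0.1 0.75;0 0 0 0.186 -0.198 0.1 0.75",
  "grip_force": 20
}}

```text
time: 0.95
ee_pos: [0.4267, 0.1862, 0.1225]
eef_rot: [0.707, 0.708, -0.0, 0.0]
ft_force: [0.3, 0.6, 0.7]
width: 0.0651
grip_force: 0.0
```

Emit:
{"method": "play_rows", "body": {
  "increments": "0 0 0 0 0 0.04 0.75;0 0 0 0 0 0.08 0.75;0 0 0 0 0 0.1 0.75;0 0 0 0 0 0.108 0.75;0 0 0 0 0 0.108 0.75;0 0 0 0 0 0.108 0.2;0 0 0 0 0 0.108 0.2;0 0 0 0 0 0.108 0.2"
}}

```text
time: 1.75
ee_pos: [0.4279, 0.1863, 0.0156]
eef_rot: [0.707, 0.707, 0.001, 0.0]
ft_force: [0.4, 0.6, -0.2]
width: 0.0492
grip_force: 0.0
```

Emit:
{"method": "play_rows", "body": {
  "increments": "0 0 0 0 0 0 0.2;0 0 0 0 0 0 0.2;0 0 0 0 0 0 0.2;0 0 0 0 0 0 0.2"
}}

```text
time: 2.15
ee_pos: [0.4273, 0.1861, 0.0149]
eef_rot: [0.707, 0.707, 0.0, 0.0]
ft_force: [-0.9, -0.9, 2.6]
width: 0.0312
grip_force: 20.0
```

Emit:
{"method": "play_rows", "body": {
  "increments": "0 0 0 0 0 -0.03 0.2;0 0 0 0 0 -0.07 0.2;0 0 0 0 0 -0.1 0.2;0 0 0 -0.04 0.035 -0.1 0.2;0 0 0 -0.08 0.07 -0.1 0.2;0 0 0 -0.12 0.105 -0.1 0.2;0 0 0 -0.155 0.135 -0.1 0.2;0 0 0 -0.171 0.148 -0.1 0.2"
}}

```text
time: 2.95
ee_pos: [0.5765, 0.0104, 0.1139]
eef_rot: [0.709, 0.706, -0.001, 0.0]
ft_force: [-0.3, 1.0, -2.8]
width: 0.0303
grip_force: 20.0
```

Emit:
{"method": "play_rows", "body": {
  "increments": "0 0 0 0 0 0 0.2;0 0 0 0 0 0.04 0.2;0 0 0 0 0 0.07 0.2;0 0 0 0 0 0.085 0.2;0 0 0 0 0 0.09 0.2;0 0 0 0 0 0.09 0.2"
}}

```text
time: 3.55
ee_pos: [0.575, 0.0153, 0.0247]
eef_rot: [0.707, 0.707, -0.0, -0.0]
ft_force: [0.3, -0.7, -1.9]
width: 0.03
grip_force: 20.0
```

Emit:
{"method": "play_rows", "body": {
  "increments": "0 0 0 0 0 0.003 0.2;0 0 0 0 0 0.005 0.2;0 0 0 0 0 0.0055 0.2;0 0 0 0 0 0.0055 0.2"
}}

```text
time: 3.95
ee_pos: [0.5752, 0.015, 0.0194]
eef_rot: [0.707, 0.707, 0.0, 0.0]
ft_force: [0.2, 0.4, -2.7]
width: 0.0306
grip_force: 20.0
```

Emit:
{"method": "play_rows", "body": {
  "increments": "0 0 0 0 0 0 0.55;0 0 0 0 0 0 0.55;0 0 0 0 0 0 0.55;0 0 0 0 0 -0.03 0.6;0 0 0 0 0 -0.07 0.8;0 0 0 0 0 -0.1 0.8;0 0 0 0 0 -0.1 0.8"
}}

```text
time: 4.65
ee_pos: [0.5778, 0.0152, 0.124]
eef_rot: [0.707, 0.707, 0.003, 0.003]
ft_force: [0.2, 0.6, 0.1]
width: 0.0663
grip_force: 0.0
```

```bash
python3 - <<'E'
from bench import *
from lib import *
s=read_state();d={}
for n in("scene","side"):
    d[n]=camera(n)
pickle.dump(d,open("v1.pkl","wb"))
a=d["scene"]["color"];b=d["side"]["color"]
crop(a,150,150,200,170,3.5,"pics/a.png");crop(b,170,170,230,130,3.4,"pics/b.png")
p=cv2.imread("pics/a.png");q=cv2.imread("pics/b.png")
crop(a,190,180,120,90,3.3,"pics/a.png");crop(a,275,250,75,90,3.3,"pics/a2.png");crop(b,320,200,80,90,3.3,"pics/b.png")
L=[cv2.imread(f"pics/{x}.png") for x in("a","a2","b")]
print([x.shape for x in L],s["ee_pos"])
cv2.imwrite("pics/d1.png",np.hstack([cv2.copyMakeBorder(x,0,300-x.shape[0],0,0,0) for x in L]))
E
```

```text
[(297, 396, 3), (297, 248, 3), (297, 264, 3)] [0.57784531 0.01523192 0.12404348]
```

View pics/d1.png

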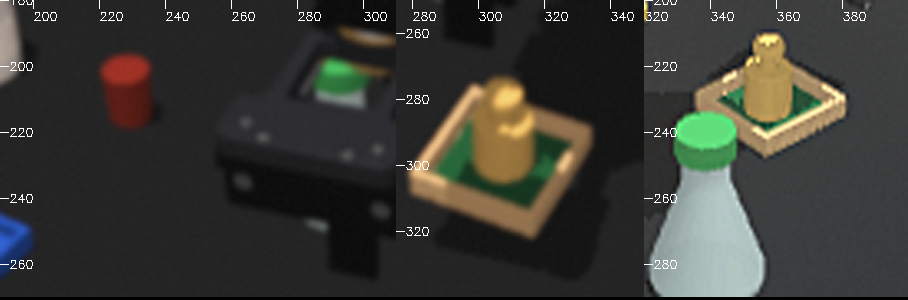

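The weight stands upright in the middle of the wooden tray, with its knob at about (305,282) in the scene view. The small stopper's top is at (228,201), which agrees with my measurement. The big stopper is next.

Emit:
{"method": "play_rows", "body": {
  "increments": "0 0 0 0.059 -0.153 0 0.8;0 0 0 0.059 -0.153 0 0.8;0 0 0 0.059 -0.153 0 0.8;0 0 0 0.059 -0.153 0 0.8;0 0 0 0.059 -0.153 0.03 0.8;0 0 0 0.059 -0.153 0.065 0.8;0 0 0 0.059 -0.153 0.09 0.8;0 0 0 0.059 -0.153 0.103 0.8"
}}

```text
time: 5.55
ee_pos: [0.4201, 0.0734, 0.0131]
eef_rot: [0.707, 0.707, -0.002, -0.001]
ft_force: [-0.6, 0.1, 0.3]
width: 0.0698
grip_force: 0.0
```

Emit:
{"method": "play_rows", "body": {
  "increments": "0 0 0 0 0 0 0.3;0 0 0 0 0 0 0.3;0 0 0 0 0 0 0.3;0 0 0 0 0 0 0.3;0 0 0 0 0 0 0.3;0 0 0 0 0 0 0.3",
  "grip_force": 15
}}

```text
time: 6.15
ee_pos: [0.4227, 0.0741, 0.0167]
eef_rot: [0.707, 0.707, 0.001, 0.0]
ft_force: [0.2, 0.1, 4.5]
width: 0.0405
grip_force: 14.8
```

Emit:
{"method": "play_rows", "body": {
  "increments": "0 0 0 0 0 -0.03 0.3;0 0 0 0 0 -0.07 0.3;0 0 0 0 0 -0.1 0.3;0 0 0 0.035 0.015 -0.1 0.3;0 0 0 0.075 0.032 -0.1 0.3;0 0 0 0.115 0.05 -0.1 0.3;0 0 0 0.155 0.067 -0.1 0.3;0 0 0 0.195 0.085 -0.1 0.3"
}}

```text
time: 6.95
ee_pos: [0.5073, 0.2705, 0.1159]
eef_rot: [0.707, 0.707, -0.0, -0.0]
ft_force: [0.4, -0.5, -0.4]
width: 0.0406
grip_force: 15.0
```

Emit:
{"method": "play_rows", "body": {
  "increments": "0 0 0 0.04 0.017 0 0.3;0 0 0 0.075 0.033 0 0.3;0 0 0 0.093 0.04 0 0.3;0 0 0 0.093 0.04 0 0.3;0 0 0 0.093 0.04 0.04 0.3;0 0 0 0.093 0.04 0.07 0.3;0 0 0 0.093 0.04 0.087 0.3;0 0 0 0.093 0.04 0.09 0.3"
}}

```text
time: 7.75
ee_pos: [0.5459, 0.3603, 0.0239]
eef_rot: [0.707, 0.707, -0.002, -0.0]
ft_force: [-0.1, -1.1, -0.3]
width: 0.0405
grip_force: 15.0
```

Emit:
{"method": "play_rows", "body": {
  "increments": "0 0 0 0 0 0.002 0.3;0 0 0 0 0 0.004 0.3;0 0 0 0 0 0.0055 0.3;0 0 0 0 0 0.0055 0.3"
}}

```text
time: 8.15
ee_pos: [0.5474, 0.3622, 0.0213]
eef_rot: [0.707, 0.707, 0.001, 0.0]
ft_force: [-0.8, 0.5, -1.4]
width: 0.0407
grip_force: 15.0
```

Emit:
{"method": "play_rows", "body": {
  "increments": "0 0 0 0 0 0 0.7;0 0 0 0 0 0 0.7;0 0 0 0 0 0 0.7;0 0 0 0 0 -0.03 0.7;0 0 0 0 0 -0.08 0.7;0 0 0 -0.03 -0.01 -0.13 0.7;0 0 0 -0.07 -0.02 -0.15 0.7;0 0 0 -0.12 -0.03 -0.15 0.7"
}}

```text
time: 8.95
ee_pos: [0.5188, 0.2476, 0.1748]
eef_rot: [0.706, 0.708, 0.004, 0.001]
ft_force: [0.8, -0.8, 0.5]
width: 0.0605
grip_force: 0.0
```

Emit:
{"method": "play_rows", "body": {
  "increments": "0 0 0 -0.447 -0.113 0 0.6;0 0 0 -0.447 -0.113 0 0.6;0 0 0 -0.447 -0.113 0 0.6;0 0 0 -0.447 -0.113 0 0.6;0 0 0 -0.447 -0.113 0 0.6;0 0 0 -0.447 -0.113 0 0.6;0 0 0 -0.447 -0.113 0 0.6;0 0 0 -0.447 -0.113 0 0.6"
}}

```text
time: 9.75
ee_pos: [0.4191, -0.1434, 0.1709]
eef_rot: [0.707, 0.707, 0.0, 0.001]
ft_force: [1.3, -0.6, 0.2]
width: 0.0521
grip_force: 0.0
```

Emit:
{"method": "play_rows", "body": {
  "increments": "0 0 0 0 0 0 0.6;0 0 0 0 0 0 0.6;0 0 0 0 0 0 0.6;0 0 0 0 0 0 0.6"
}}

```text
time: 10.15
ee_pos: [0.4203, -0.1403, 0.1704]
eef_rot: [0.706, 0.708, 0.0, 0.0]
ft_force: [-0.4, 0.2, 0.0]
width: 0.0521
grip_force: 0.0
```

Emit:
{"method": "play_rows", "body": {
  "increments": "0 0 0 -0.0645 -0.016 0 0.6;0 0 0 -0.0645 -0.016 0.02 0.6;0 0 0 -0.0645 -0.016 0.06 0.6;0 0 0 -0.0645 -0.016 0.1 0.6;0 0 0 -0.0645 -0.016 0.125 0.6;0 0 0 -0.0645 -0.016 0.145 0.6;0 0 0 -0.0645 -0.016 0.156 0.6;0 0 0 -0.0645 -0.016 0.156 0.6"
}}

```text
time: 10.95
ee_pos: [0.4034, -0.2051, 0.0134]
eef_rot: [0.707, 0.708, -0.0, -0.001]
ft_force: [-0.0, 0.3, 1.3]
width: 0.0524
grip_force: 0.0
```

Emit:
{"method": "play_rows", "body": {
  "increments": "0 0 0 0 0 0 0.15;0 0 0 0 0 0 0.15;0 0 0 0 0 0 0.15;0 0 0 0 0 0 0.15;0 0 0 0 0 0 0.15;0 0 0 0 0 0 0.15",
  "grip_force": 10
}}

```text
time: 11.55
ee_pos: [0.4044, -0.2062, 0.0149]
eef_rot: [0.707, 0.707, 0.0, 0.001]
ft_force: [-0.7, 0.4, 4.5]
width: 0.0276
grip_force: 10.0
```

Emit:
{"method": "play_rows", "body": {
  "increments": "0 0 0 0 0 -0.03 0.15;0 0 0 0 0 -0.07 0.15;0 0 0 0 0 -0.115 0.15;0 0 0 0 0 -0.15 0.15;0 0 0 0.03 0.01 -0.16 0.15;0 0 0 0.07 0.022 -0.16 0.15;0 0 0 0.11 0.035 -0.16 0.15;0 0 0 0.15 0.048 -0.16 0.15"
}}

```text
time: 12.35
ee_pos: [0.4519, -0.0546, 0.1745]
eef_rot: [0.707, 0.707, 0.0, 0.0]
ft_force: [0.2, -0.7, -0.1]
width: 0.0275
grip_force: 10.0
```

Emit:
{"method": "play_rows", "body": {
  "increments": "0 0 0 0.04 0.013 0 0.15;0 0 0 0.08 0.026 0 0.15;0 0 0 0.12 0.038 0 0.15;0 0 0 0.16 0.05 0 0.15;0 0 0 0.2 0.063 0 0.15;0 0 0 0.24 0.076 0 0.15;0 0 0 0.28 0.089 0 0.15;0 0 0 0.31 0.1 0 0.15"
}}

```text
time: 13.15
ee_pos: [0.5516, 0.2566, 0.174]
eef_rot: [0.707, 0.708, -0.0, -0.0]
ft_force: [1.1, -0.0, 1.4]
width: 0.0277
grip_force: 10.0
```

Emit:
{"method": "play_rows", "body": {
  "increments": "0 0 0 0.0325 0.008 0 0.15;0 0 0 0.0325 0.008 0 0.15;0 0 0 0.0325 0.008 0.03 0.15;0 0 0 0.0325 0.008 0.07 0.15;0 0 0 0.0325 0.008 0.11 0.15;0 0 0 0.0325 0.008 0.14 0.15;0 0 0 0.0325 0.008 0.15 0.15;0 0 0 0.0325 0.008 0.15 0.15"
}}

```text
time: 13.95
ee_pos: [0.5591, 0.2856, 0.0233]
eef_rot: [0.707, 0.707, -0.001, -0.0]
ft_force: [-0.5, -1.0, -0.2]
width: 0.0279
grip_force: 10.0
```

Emit:
{"method": "play_rows", "body": {
  "increments": "0 0 0 0 0 0.002 0.15;0 0 0 0 0 0.004 0.15;0 0 0 0 0 0.0055 0.15;0 0 0 0 0 0.0055 0.15"
}}

```text
time: 14.35
ee_pos: [0.5602, 0.2865, 0.0195]
eef_rot: [0.707, 0.707, 0.0, 0.0]
ft_force: [0.2, 0.1, 0.4]
width: 0.0275
grip_force: 10.0
```

Emit:
{"method": "play_rows", "body": {
  "increments": "0 0 0 0 0 0 0.55;0 0 0 0 0 0 0.55;0 0 0 0 0 0 0.55;0 0 0 0 0 -0.03 0.55;0 0 0 0 0 -0.08 0.7;0 0 0 0 0 -0.12 0.8;0 0 0 0 0 -0.15 0.8;0 0 0 0 0 -0.15 0.8"
}}

```text
time: 15.15
ee_pos: [0.5619, 0.2878, 0.1743]
eef_rot: [0.707, 0.707, 0.004, 0.001]
ft_force: [0.1, 0.2, 0.4]
width: 0.0672
grip_force: 0.0
```

```bash
python3 - <<'E'
from bench import *
from lib import *
s=read_state();d={n:camera(n) for n in("scene","side")}
a=d["scene"]["color"];b=d["side"]["color"]
crop(a,440,200,120,170,3,"pics/a.png");crop(b,170,150,140,120,3,"pics/b.png")
L=[cv2.imread(f"pics/{x}.png") for x in("a","b")]
h=max(x.shape[0] for x in L)
print(s["ee_pos"])
cv2.imwrite("pics/d2.png",np.hstack([cv2.copyMakeBorder(x,0,h-x.shape[0],0,0,0) for x in L]))
E
```

```text
[0.56192553 0.28776665 0.17434037]
```

View pics/d2.png

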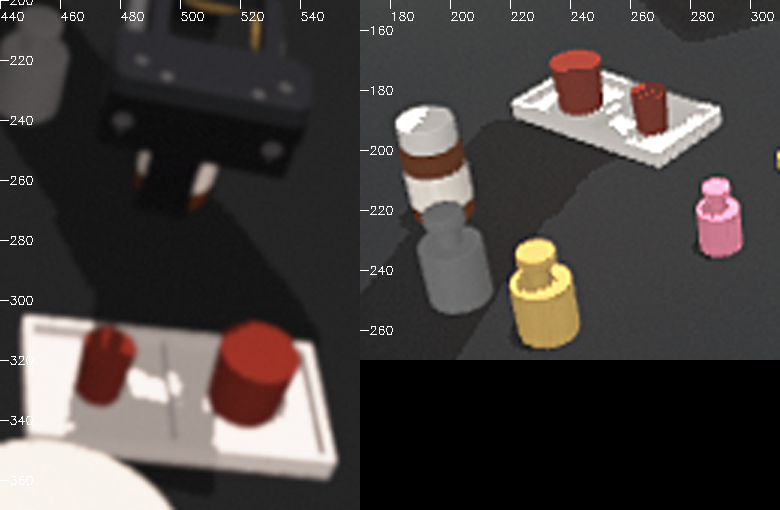

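Both stoppers stand upright in their own bays of the white tray: small at (475,333) and big at (523,340) in the scene view. The amber jar is next.

Emit:
{"method": "play_rows", "body": {
  "increments": "0 0 0 0.029 -0.18 0 0.9;0 0 0 0.029 -0.18 0 0.9;0 0 0 0.029 -0.18 0 0.9;0 0 0 0.029 -0.18 0 0.9;0 0 0 0.029 -0.18 0 0.9;0 0 0 0.029 -0.18 0 0.9;0 0 0 0.029 -0.18 0 0.9"
}}

```text
time: 15.95
ee_pos: [0.3805, 0.3147, 0.1681]
eef_rot: [0.708, 0.707, -0.001, 0.0]
ft_force: [0.7, -0.2, -0.4]
width: 0.0779
grip_force: 0.0
```

Emit:
{"method": "play_rows", "body": {
  "increments": "0 0 0 0 0 0 0.9;0 0 0 0 0 0.04 0.9;0 0 0 0 0 0.08 0.9;0 0 0 0 0 0.11 0.9;0 0 0 0 0 0.13 0.9;0 0 0 0 0 0.141 0.9;0 0 0 0 0 0.141 0.9"
}}

```text
time: 16.65
ee_pos: [0.3796, 0.3147, 0.0266]
eef_rot: [0.707, 0.707, -0.001, -0.0]
ft_force: [0.2, -0.0, 0.5]
width: 0.0785
grip_force: 0.0
```

Emit:
{"method": "play_rows", "body": {
  "increments": "0 0 0 0 0 0 0.3;0 0 0 0 0 0 0.3;0 0 0 0 0 0 0.3;0 0 0 0 0 0 0.3;0 0 0 0 0 0 0.3;0 0 0 0 0 0 0.3;0 0 0 0 0 0 0.3",
  "grip_force": 20
}}

```text
time: 17.35
ee_pos: [0.3801, 0.3156, 0.0283]
eef_rot: [0.707, 0.707, 0.0, 0.0]
ft_force: [-0.1, -0.6, 3.7]
width: 0.0432
grip_force: 20.0
```

Emit:
{"method": "play_rows", "body": {
  "increments": "0 0 0 0 0 -0.03 0.3;0 0 0 0 0 -0.07 0.3;0 0 0 0 0 -0.11 0.3;0 0 0 0 0 -0.14 0.3;0 0 0 0 0 -0.15 0.3;0 0 0 0 0 -0.15 0.3"
}}

```text
time: 17.95
ee_pos: [0.3802, 0.3157, 0.1786]
eef_rot: [0.707, 0.707, 0.001, 0.0]
ft_force: [-0.2, 0.8, -1.8]
width: 0.0439
grip_force: 20.0
```

Emit:
{"method": "play_rows", "body": {
  "increments": "0 0 0 -0.02 0.006 0 0.3;0 0 0 -0.055 0.017 0 0.3;0 0 0 -0.095 0.03 0 0.3;0 0 0 -0.135 0.042 0 0.3;0 0 0 -0.175 0.055 0 0.3;0 0 0 -0.215 0.067 0 0.3;0 0 0 -0.255 0.08 0 0.3;0 0 0 -0.295 0.092 0 0.3"
}}

```text
time: 18.75
ee_pos: [0.471, 0.0185, 0.1756]
eef_rot: [0.707, 0.707, -0.001, -0.001]
ft_force: [0.4, 0.8, -1.4]
width: 0.0433
grip_force: 20.0
```

Emit:
{"method": "play_rows", "body": {
  "increments": "0 0 0 -0.04 0.012 0 0.3;0 0 0 -0.08 0.025 0 0.3;0 0 0 -0.12 0.038 0 0.3;0 0 0 -0.16 0.05 0 0.3;0 0 0 -0.2 0.063 0 0.3;0 0 0 -0.24 0.075 0 0.3;0 0 0 -0.265 0.083 0 0.3;0 0 0 -0.276 0.086 0 0.3"
}}

```text
time: 19.55
ee_pos: [0.5566, -0.2584, 0.1749]
eef_rot: [0.708, 0.706, -0.002, -0.001]
ft_force: [0.0, -0.2, -2.1]
width: 0.0437
grip_force: 20.0
```

Emit:
{"method": "play_rows", "body": {
  "increments": "0 0 0 0 0 0 0.3;0 0 0 0 0 0.03 0.3;0 0 0 0 0 0.07 0.3;0 0 0 0 0 0.11 0.3;0 0 0 0 0 0.13 0.3;0 0 0 0 0 0.14 0.3;0 0 0 0 0 0.14 0.3"
}}

```text
time: 20.25
ee_pos: [0.5571, -0.2538, 0.0366]
eef_rot: [0.707, 0.708, -0.0, -0.001]
ft_force: [-0.1, -0.3, -0.5]
width: 0.0436
grip_force: 20.0
```

Emit:
{"method": "play_rows", "body": {
  "increments": "0 0 0 0 0 0.002 0.3;0 0 0 0 0 0.004 0.3;0 0 0 0 0 0.0055 0.3;0 0 0 0 0 0.0055 0.3"
}}

```text
time: 20.65
ee_pos: [0.558, -0.2556, 0.0328]
eef_rot: [0.707, 0.707, 0.0, 0.0]
ft_force: [0.2, 0.4, -1.8]
width: 0.0437
grip_force: 20.0
```

Emit:
{"method": "play_rows", "body": {
  "increments": "0 0 0 0 0 0 0.75;0 0 0 0 0 0 0.75;0 0 0 0 0 0 0.75;0 0 0 0 0 -0.03 0.75;0 0 0 0 0 -0.08 0.8;0 0 0 0 0 -0.12 0.9;0 0 0 0 0 -0.14 0.9;0 0 0 0 0 -0.14 0.9"
}}

```text
time: 21.45
ee_pos: [0.5596, -0.2564, 0.1764]
eef_rot: [0.707, 0.707, 0.001, 0.003]
ft_force: [0.3, -0.5, -0.1]
width: 0.0775
grip_force: 0.0
```

Emit:
{"method": "play_rows", "body": {
  "increments": "0 0 0 -0.057 -0.173 0 0.9;0 0 0 -0.057 -0.173 0 0.9;0 0 0 -0.057 -0.173 0 0.9;0 0 0 -0.057 -0.173 0 0.9;0 0 0 -0.057 -0.173 0 0.9;0 0 0 -0.057 -0.173 0 0.9;0 0 0 -0.057 -0.173 0 0.9"
}}

```text
time: 22.15
ee_pos: [0.3857, -0.3118, 0.1719]
eef_rot: [0.707, 0.708, 0.0, -0.0]
ft_force: [0.4, 0.3, 1.1]
width: 0.0781
grip_force: 0.0
```

Emit:
{"method": "play_rows", "body": {
  "increments": "0 0 0 0 0 0.03 0.9;0 0 0 0 0 0.07 0.9;0 0 0 0 0 0.1 0.9;0 0 0 0 0 0.13 0.9;0 0 0 0 0 0.144 0.9;0 0 0 0 0 0.144 0.9"
}}

```text
time: 22.75
ee_pos: [0.3843, -0.3109, 0.0259]
eef_rot: [0.706, 0.708, -0.001, -0.002]
ft_force: [0.0, 0.1, 0.6]
width: 0.0783
grip_force: 0.0
```

Emit:
{"method": "play_rows", "body": {
  "increments": "0 0 0 0 0 0 0.3;0 0 0 0 0 0 0.3;0 0 0 0 0 0 0.3;0 0 0 0 0 0 0.3;0 0 0 0 0 0 0.3;0 0 0 0 0 0 0.3;0 0 0 0 0 0 0.3"
}}

```text
time: 23.45
ee_pos: [0.3852, -0.3127, 0.0288]
eef_rot: [0.707, 0.707, 0.0, 0.0]
ft_force: [0.2, 0.3, 5.1]
width: 0.0437
grip_force: 20.0
```

Emit:
{"method": "play_rows", "body": {
  "increments": "0 0 0 0 0 -0.03 0.3;0 0 0 0 0 -0.07 0.3;0 0 0 0 0 -0.11 0.3;0 0 0 0 0 -0.12 0.3;0 0 0 -0.003 0.03 -0.12 0.3;0 0 0 -0.007 0.07 -0.12 0.3;0 0 0 -0.012 0.11 -0.12 0.3;0 0 0 -0.017 0.14 -0.12 0.3"
}}

```text
time: 24.25
ee_pos: [0.5268, -0.3287, 0.1471]
eef_rot: [0.707, 0.708, 0.0, -0.001]
ft_force: [-1.8, 0.1, -1.0]
width: 0.0436
grip_force: 20.0
```

Emit:
{"method": "play_rows", "body": {
  "increments": "0 0 0 0 0.016 0 0.3;0 0 0 0 0.016 0.03 0.3;0 0 0 0 0.016 0.07 0.3;0 0 0 0 0.016 0.1 0.3;0 0 0 0 0.016 0.11 0.3;0 0 0 0 0.016 0.113 0.3;0 0 0 0 0.016 0.1155 0.3;0 0 0 0 0.016 0.1155 0.3"
}}

```text
time: 25.05
ee_pos: [0.5416, -0.33, 0.0342]
eef_rot: [0.707, 0.707, 0.0, 0.001]
ft_force: [-0.6, 0.6, -1.0]
width: 0.0434
grip_force: 20.0
```

Emit:
{"method": "play_rows", "body": {
  "increments": "0 0 0 0 0 0 0.3;0 0 0 0 0 0 0.3"
}}

```text
time: 25.25
ee_pos: [0.5414, -0.3298, 0.034]
eef_rot: [0.707, 0.707, 0.0, 0.001]
ft_force: [-0.3, -0.7, -0.6]
width: 0.0437
grip_force: 20.0
```

Emit:
{"method": "play_rows", "body": {
  "increments": "0 0 0 0 0 0.001 0.75;0 0 0 0 0 0.001 0.75;0 0 0 0 0 0.001 0.75;0 0 0 0 0 -0.03 0.75;0 0 0 0 0 -0.08 0.8;0 0 0 0 0 -0.12 0.9;0 0 0 0 -0.04 -0.16 0.9;0 0 0 0 -0.09 -0.16 0.9"
}}

```text
time: 26.05
ee_pos: [0.4582, -0.3302, 0.1971]
eef_rot: [0.706, 0.708, 0.001, 0.004]
ft_force: [-0.6, -0.9, 0.7]
width: 0.0775
grip_force: 0.0
```

```bash
python3 - <<'E'
from bench import *
from lib import *
s=read_state();d={n:camera(n) for n in("scene","side")}
a=d["scene"]["color"];b=d["side"]["color"]
L=[]
for im,x,y,w,h in[(a,95,180,250,150),(b,330,210,220,170)]:
    crop(im,x,y,w,h,1.7,"pics/a.png");L.append(cv2.imread("pics/a.png"))
h=max(x.shape[0] for x in L)
o=np.hstack([cv2.copyMakeBorder(x,0,h-x.shape[0],0,0,0) for x in L]);print(o.shape,s["ee_pos"])
cv2.imwrite("pics/d3.png",o)
E
```

```text
(289, 799, 3) [ 0.4581621  -0.33017258  0.1970731 ]
```

View pics/d3.png

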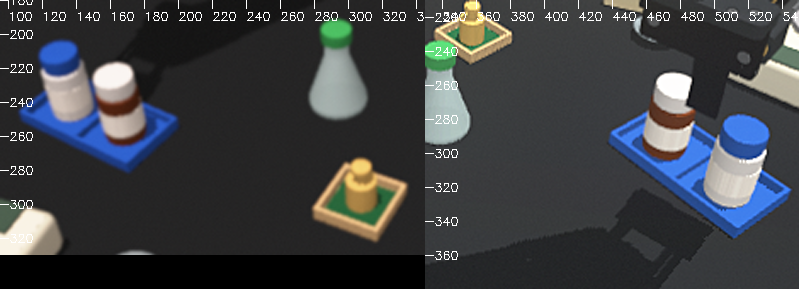

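Both jars stand upright in separate bays of the blue tray (scene view: white at about (134,236), amber at about (167,242)). The weight is in its tray and the flask hasn't moved. Handing in.

```bash
python3 - <<'E'
from bench import *
print(close_job())
E
```

```text
the job is handed in; nothing more can be done
None
```

The job is handed in: in the pictures taken after each placing, both jars, both stoppers and the smaller brass weight stood upright in their bays with the flask unmoved; the hand-in returned no verdict.

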